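Set the keeper screw of a tube clamp: bottom it, then back off a quarter turn

TASK

Set the thumbscrew on the bridge of the tube clamp so that the yellow tube is kept but can still be turned by hand: screw it down clockwise until it firmly bottoms, without forcing it any further, then back it off a quarter of a turn and let go. Leave the things around the clamp where they are.

Things in the scene. Friction and masses are not known exactly. Their poses are not given: they have to be found in the camera images.
- clamp: Fixed clamp: wooden base 200 x 240 x 20 mm, a yellow tube (88 mm diameter, 320 mm long, along this body's y, axis 83 mm above the table) lying in cradles, and a dark steel bridge across it (150 mm along x, 40 mm along y, top 152 mm above the table). Origin: centre of the base's underside, below the vertical screw axis; z up. Push on it with less than 25 N.
- wing (a point): On the thumbscrew's vertical axis, 200 mm above the table. Its steel wing is an upright plate 46 mm long (this x), 10 mm thick (y), from 175 to 217 mm above the table: grip it across y from above. The collar below it (radius 13 mm, top at 176 mm) has a nose reaching 32 mm out along this +x. z up. Clockwise from above tightens; it stays at this height. It bottoms 0.6 to 2.5 rad from the start.
- pointer (a point): Tip of the pointer (6 mm wide, 40 mm from the screw axis, 164 mm above the table) of the flat aluminium drag ring, radius 26 mm, under the thumbscrew. x outward along the pointer, z up. Tightening, the thumbscrew takes the ring along once its nose lies over the pointer; backed off, it leaves the ring behind. Only after bottoming does the pointer show where the bottom is.
- screw (a joint): How far the thumbscrew is backed off from the drag ring, rad: 0 with the nose over the ring's pointer (tightening from there takes the ring along), growing as the thumbscrew turns counter-clockwise seen from above, 5.5 at most. It does not tell where the bottom is.
- seat (a joint): Elastic wind-up of the seat under the screw, rad, clockwise positive, 0.1 rad per N m of torque on the screw. About 0.01 while the screw runs down (0.1 to 0.15 N m); rises only once it has bottomed: 0.03 (0.3 N m) is firmly bottomed, above 0.10 (1.0 N m) is forced. Aim for about 0.5 N m. Back to near 0 when let go.
- offcut: Bystander: a loose yellow tube offcut standing on the table, ring of 88 mm outside diameter, 50 mm high; origin at the centre of its underside.
- driver: Bystander: a screwdriver lying on the table, along its x, about 200 mm long; origin near its middle.
- tin: Bystander: a closed tin standing on the table, 70 mm diameter, 90 mm high; origin at the centre of its underside.

How it is judged:
By the outcome, as a careful person would: the job done as asked, in the order asked, and still so for the second after the job is handed in, with the robot touching nothing.
It also fails if it takes over 72 s, if anything falls off the work surface, if the arm or the gripper's body presses on something with over 40 N, if the wrist force passes 120 N, or if a joint passes its speed limit or range.

ROBOT

A 7-joint arm with a two-finger parallel gripper is mounted at the origin on the work surface. World frame = base frame: x ahead of the robot, y to its left, z up, the work surface at z = 0. Lengths are in m, angles in rad, forces in N, time in s.
With the tool pointing down it reaches from about 0.425 to 0.925 m from the base axis. Payload 6.8 kg.
Tool frame: the origin (TCP) lies at the very end of the fingers, on their centre line; the grasp point (between the pads) lies 19 mm behind it (tcp_to_grasp is the distance from the TCP to the grasp point, in m); z points along the fingers, y is the direction in which the jaws open and shut (so a half turn about z gives the same grasp; the last joint's range is limited). The gripper opens to 85 mm and grips with 20 to 120 N. Pads are 22 mm wide; open, the fingers measure 114 mm over their backs; the gripper's body (76 mm by 85 mm) begins 54 mm behind the grasp point. The pads swing forward as they close: fully open they stand 13 mm farther back than shut.
Start: joints at [1.237, 0.477, 0.022, 1.555, -0.011, 1.109, -0.083], TCP at [0.151, -0.658, 0.231] pointing down, gripper open.
Joint ranges: [-2.96, 2.96], [-0.34, 2.1], [-1.41, 1.46], [0.24, 2.44], [-1.37, 4.51], [0.17, 1.92], [-2.96, 2.96]. Speed limits (rad/s): [2.39, 2.39, 3.14, 3.14, 3.14, 3.14, 3.14].

INTERFACE

Orientations are given as a unit quaternion [w, x, y, z].
In Python, from station import * gives the robot as it stands.
- The arm moves only by the tool apply_moves, never from a script. Its argument "increments" is one flat list of numbers, 5 for each row, row after row: the finger opening in mm, from 0 to 85.4, then the shift along the tool's x, y, z in mm, then the turn about the tool's z in degrees. In form: [claw, tx, ty, tz, roll, claw, tx, ty, tz, roll, ...]. A call has 1 to 12 rows; each row shifts and turns the pose as measured when the row begins, along the tool's axes as they then stand; what a row does not reach is not made up. A row lasts 1/8 s, in which the tool goes at most 62.5 mm and 10.7 degrees, less where a joint would pass 70% of its speed; a pose out of reach is approached as far as the arm can. A call with a gripper value outside its range is refused whole. The fingers move at their own pace and stop on an object; "squeeze" is the grip in N (left out, the last holds). Time passes only in rows, so rows that do not move let the fingers close. It gives the time, the measured TCP pose, the force and the opening at its end, in the units of the state.
- get_obs(): the state, without advancing time (a new reading comes with each control period).
- read_camera(name): name is "scene" or "top" or "wrist"; returns (picture, depth): 420x560x3 uint8, blue, green, red; 420x560 float32, m along the optical axis (not along the pixel's ray), 0 where there is no reading.
- get_calibration(name): a dict with "mtx" (3x3 intrinsics, pixels), "camera_from_world" (4x4, takes a point from world to camera coordinates); the wrist camera has in their place "T_tool_cam" (4x4, takes a point from camera to tool coordinates, whose origin is the TCP and whose axes are the flange's). Camera axes: x right, y down, z forward; pixel columns grow to the right and rows downward; lengths in m; the calibration is good to about 2 mm. A picture is of the moment at which its call begins: read the wrist's pose just before it. get_calibration takes no time and is no camera call.
- hand_in(): hands the job in, once; it reports no verdict.
Trained networks look in the newest picture that a camera, given by its name, has taken for a name from the list of things; names that differ only in an ending like _2 or _b are one class to them, and where a whole thing is asked for, a point or a joint stands for the part that bears it (a point fixed in the world has none). Each returns a list of dicts, best first, with "p" (0 to 1); they miss things now and then, are a little off and sometimes report something else, mostly with a low value. They report only what shows in the picture. A call takes as long as a camera call.
- outline_of(camera, thing): "pixels" (420x560 bool, what is visible of it) and "extent" ([centre column, centre row, width, height] in pixels, round what is visible of it).
The state is a dict: "t": time; "q": joint angles; "joint_vel": joint speeds; "joint_torque": joint torques, N m; "eef_pos": TCP position; "tool_rot": TCP orientation; "contact_force": force on the tool from outside, world axes, zero at the start; "torque": the same for the moment, N m; "gripper_width": opening from 0.0 (shut) to 1.0 (fully open).
Only numpy, scipy, OpenCV 4.12 (cv2) and the standard library are available. Lean on these libraries where they do the work, as an engineer would, in place of code of your own. Each camera call takes 0.05 s, during which the arm holds its last target.

## Working session

There is one attempt and no reset: what is moved stays moved. The work goes in short steps, Python scripts to look and compute and a tool call to move; the robot and the scene stay as the last step left them, time stands still between calls to the robot, and variables do not carry over. Pictures are saved under pics/ and viewed, and the job is handed in when it is done.

Besides the shell and the picture viewer there is one more tool, called by a JSON object that holds its "method" and its "body", one argument or row to a line. apply_moves: Moves the arm, as the interface text tells. Its arguments: {"type":"object","properties":{"increments":{"type":"array"},"squeeze":{"type":"number"}},"required":["increments"]}

```bash
ls; mkdir -p pics; cat > h.py <<'E'
from station import *
import numpy as np, cv2
from scipy.spatial.transform import Rotation as R
def snap(n,f):
    o=get_obs(); im,d=read_camera(n); cv2.imwrite('pics/'+f+'.png',im); return o,im,d
def Twc(n,o):
    c=get_calibration(n)
    if n=='wrist':
        T=np.eye(4);q=o['tool_rot'];T[:3,:3]=R.from_quat([q[1],q[2],q[3],q[0]]).as_matrix();T[:3,3]=o['eef_pos']
        return c['mtx'],T@np.array(c['T_tool_cam'])
    return np.array(c['mtx']),np.linalg.inv(c['camera_from_world'])
def pts(n,o,d,mask):
    K,T=Twc(n,o);K=np.array(K);v,u=np.nonzero(mask&(d>0));z=d[v,u]
    P=np.c_[(u-K[0,2])/K[0,0]*z,(v-K[1,2])/K[1,1]*z,z]
    return P@T[:3,:3].T+T[:3,3],u,v
def proj(n,o,X):
    K,T=Twc(n,o);T=np.linalg.inv(T);p=np.array(X)@T[:3,:3].T+T[:3,3];p=p@np.array(K).T;return p[...,:2]/p[...,2:]
E
python3 - <<'E'
from h import *
print(get_obs())
for n in ['scene','top','wrist']:
    o,im,d=snap(n,n+'0')
    for t in ['clamp','wing','pointer','offcut','driver','tin']:
        r=outline_of(n,t)
        for k in r[:2]:
            P,u,v=pts(n,o,d,k['pixels']); print(n,t,round(k['p'],2),np.round(k['extent']),np.median(P,0).round(3) if len(P) else '',P.max(0).round(3) if len(P) else '')
E
```

```text
pics
{'t': 0.0, 'q': array([ 1.23691302,  0.47780981,  0.02236971,  1.55644513, -0.01149906,
        1.10931908, -0.08307377]), 'joint_vel': array([-0.00091439,  0.00179582,  0.00106034, -0.00169473, -0.0024564 ,
       -0.00110363, -0.00082475]), 'joint_torque': array([-1.63935107e-03, -5.96456265e+01,  1.60741836e+00, -2.81199056e+01,
        1.24703109e-02,  9.26051434e-03,  1.25069900e-05]), 'eef_pos': array([ 0.15094554, -0.65729521,  0.23032247]), 'tool_rot': array([-9.08748085e-04,  9.93632854e-01,  1.12662740e-01, -1.79926818e-04]), 'contact_force': array([-0.33615505, -0.4351263 , -0.55601144]), 'torque': array([ 0.01733981,  0.0102512 , -0.00798069]), 'gripper_width': 0.9957885019759388}
scene clamp 0.58 [248. 267. 131. 101.] [ 0.62  -0.026  0.086] [0.707 0.135 0.162]
scene wing 0.88 [244. 222.  17.  21.] [ 0.573 -0.028  0.192] [ 0.586 -0.005  0.218]
scene wing 0.46 [250. 266. 130.  98.] [ 0.619 -0.026  0.085] [0.707 0.137 0.158]
scene pointer 0.81 [250. 224.  18.  26.] [ 0.575 -0.027  0.183] [ 0.598 -0.003  0.218]
scene driver 0.78 [283. 239.  35.   7.] [0.442 0.051 0.019] [0.571 0.099 0.12 ]
scene tin 0.95 [162. 235.  25.  40.] [ 0.467 -0.268  0.064] [ 0.482 -0.238  0.092]
top clamp 0.61 [317. 207. 119. 100.] [ 0.55  -0.021  0.109] [0.701 0.133 0.215]
top wing 0.41 [319. 197.  18.  10.] [ 0.563 -0.027  0.213] [ 0.575 -0.006  0.221]
top pointer 0.61 [321. 200.  17.  20.] [ 0.563 -0.026  0.171] [ 0.591 -0.004  0.221]
top offcut 0.88 [237. 184.  31.  31.] [0.625 0.207 0.043] [0.679 0.259 0.056]
top offcut 0.67 [282. 252.  71.  12.] [0.433 0.039 0.022] [0.445 0.174 0.031]
top tin 0.97 [403. 249.  32.  25.] [ 0.439 -0.262  0.088] [ 0.473 -0.238  0.095]
```

```bash
python3 - <<'E'
import cv2,numpy as np
a=cv2.imread('pics/scene0.png');b=cv2.imread('pics/top0.png')
A=cv2.resize(a[160:340,160:340],(400,400),interpolation=2);B=cv2.resize(b[130:280,200:440],(640,400),interpolation=2)
cv2.imwrite('pics/c0.png',np.hstack([A[:, :],cv2.resize(B,(400,250))if 0 else B[:, 120:520]]))
cv2.imwrite('pics/c1.png',b)
E
```

```text
(no output)
```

View pics/c0.png

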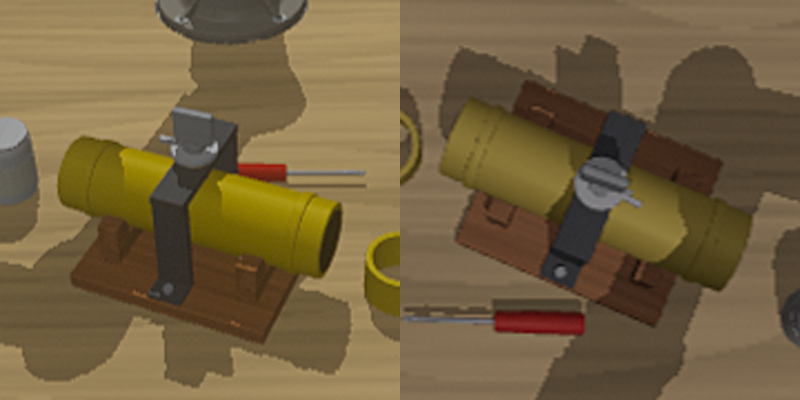

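View pics/top0.png

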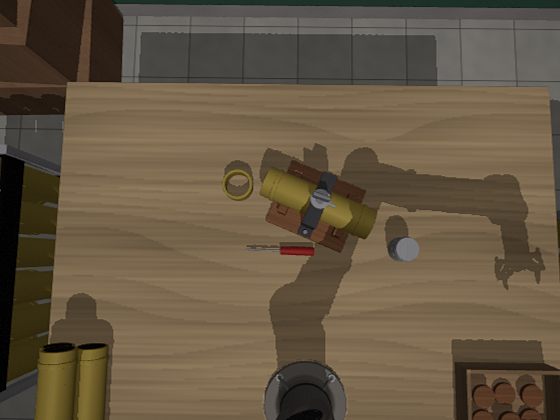

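View pics/scene0.png

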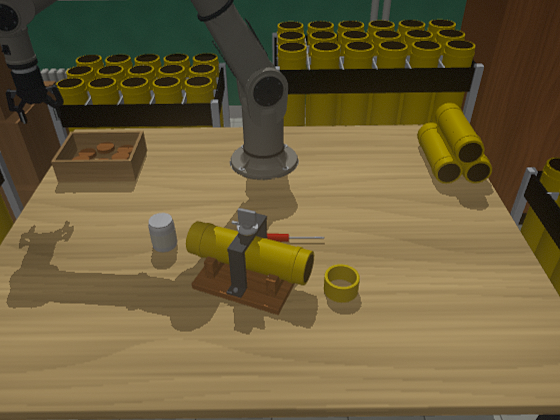

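The top view shows the screw near pixel (320,198). The wing runs roughly left to right in the image, and the pointer sticks out to the lower right, near (333,207). The tin, driver and offcut are well clear. Next I'll move to hover above the screw.

{"method": "apply_moves", "body": {
  "increments": [85,38,-36,-30,0,85,40,-37,-25,0,85,40,-37,-20,0,85,40,-37,-20,0,85,40,-37,-15,0,85,40,-37,0,0,85,40,-37,0,0,85,40,-37,0,0,85,40,-37,0,0,85,40,-37,0,0,85,40,-37,0,0,85,40,-37,0,0],
  "squeeze": 30
}}

```text
t: 2.55
eef_pos: [0.528, -0.1078, 0.3463]
tool_rot: [0.003, 0.994, 0.108, 0.002]
contact_force: [0.2, -0.4, 0.4]
gripper_width: 0.993
```

```bash
python3 - <<'E'
from h import *
o,im,d=snap('wrist','w1'); print(o['q'].round(3),o['torque'].round(3))
for t in ['wing','pointer','clamp']:
    for k in outline_of('wrist',t)[:2]:
        P,u,v=pts('wrist',o,d,k['pixels']); print(t,round(k['p'],2),np.round(k['extent']),np.median(P,0).round(3),P.max(0).round(3))
E
```

```text
[ 0.437  0.185 -0.41   1.712  0.083  1.255 -1.347] [-0.078 -0.032  0.002]
wing 0.65 [209. 140.  61.  36.] [ 0.57  -0.03   0.216] [0.58 0.02 0.22]
pointer 0.91 [211. 140.  69.  55.] [ 0.57 -0.03  0.17] [0.594 0.026 0.22 ]
pointer 0.73 [63. 52. 75. 80.] [0.631 0.23  0.042] [0.677 0.279 0.127]
clamp 0.96 [216. 127. 258. 206.] [ 0.589 -0.025  0.118] [0.704 0.134 0.169]
```

View pics/w1.png

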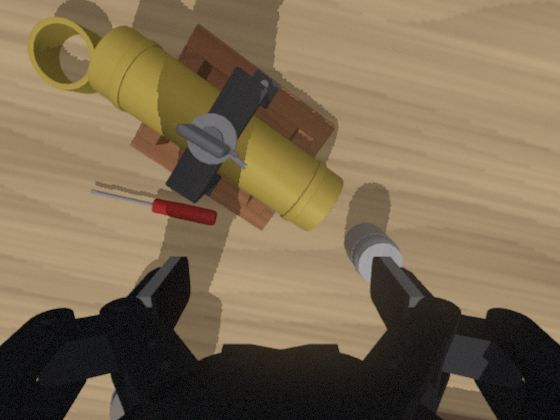

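The wrist view shows the wing at about (205,140) and the pointer tip at about (243,165). I'll fit both.

```bash
python3 - <<'E'
from h import *
o=get_obs(); im,d=read_camera('wrist')
mask=np.zeros(d.shape,bool); mask[90:200,150:270]=1
P,u,v=pts('wrist',o,d,mask)
def pca(Q):
    c=Q.mean(0);w,V=np.linalg.eigh(np.cov((Q-c).T));a=V[:,-1];s=(Q-c)@V
    return c,np.degrees(np.arctan2(a[1],a[0])),s.min(0),s.max(0)
for lo,hi in [(.205,.235),(.19,.235)]:
    s=(P[:,2]>lo)&(P[:,2]<hi)&(np.hypot(P[:,0]-.57,P[:,1]+.03)<.05); print(lo,s.sum(),pca(P[s][:,:2]),np.median(P[s][:,2]))
s=(P[:,2]>.157)&(P[:,2]<.172); 
for x in np.histogram(P[:,2],np.arange(.14,.23,.004)): print(np.round(x,3))
print(get_obs()['eef_pos'],get_calibration('wrist')['T_tool_cam'])
cv2.imwrite('pics/w1c.png',cv2.resize(im[90:200,150:270],None,fx=5,fy=5,interpolation=2))
E
```

```text
0.205 690 (array([ 0.56844972, -0.02691501]), np.float64(70.76365031370018), array([-0.00425461, -0.02250359]), array([0.00591737, 0.02310019])) 0.2169750775422959
0.19 807 (array([ 0.56877815, -0.0275112 ]), np.float64(70.67228215387388), array([-0.00377059, -0.02204931]), array([0.00642036, 0.02354958])) 0.21673593755091503
[  14   35  713 2218    0   11  307  919   91  122   28   31   27   32
   29   34   36   36  117  508    0    0]
[0.14  0.144 0.148 0.152 0.156 0.16  0.164 0.168 0.172 0.176 0.18  0.184
 0.188 0.192 0.196 0.2   0.204 0.208 0.212 0.216 0.22  0.224 0.228]
[ 0.52691917 -0.1097274   0.3458144 ] [[-1.71315805e-04 -9.64665624e-01 -2.63477143e-01  6.71000189e-02]
 [ 9.99999848e-01 -2.73528212e-05 -5.50064614e-04 -1.37430993e-03]
 [ 5.23421581e-04 -2.63477197e-01  9.64665482e-01 -1.43329109e-01]
 [ 0.00000000e+00  0.00000000e+00  0.00000000e+00  1.00000000e+00]]
```

View pics/w1c.png

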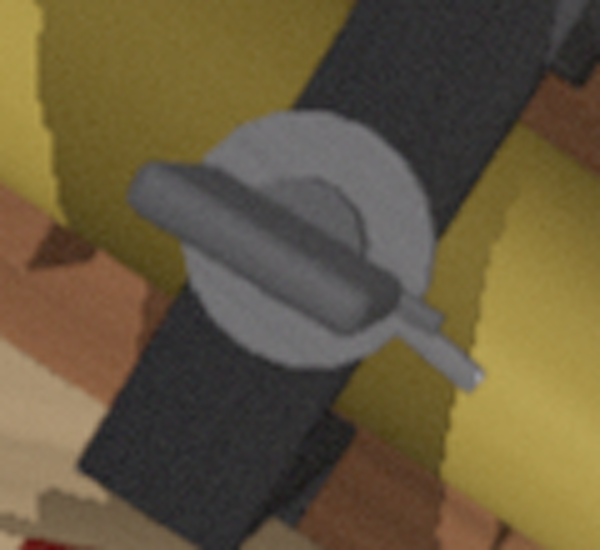

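{"method": "apply_moves", "body": {
  "increments": [60,0,0,0,-10,60,0,0,0,-10,60,0,0,0,-10,60,0,0,0,-10,60,0,0,0,-10,60,0,0,0,-8,60,35,4,0,0,60,35,4,0,0,60,20,3,15,0,60,0,0,20,0,60,0,0,5,0,60,0,0,0,0]
}}

```text
t: 4.3
eef_pos: [0.5599, -0.0525, 0.3051]
tool_rot: [0.008, 0.819, 0.574, -0.004]
contact_force: [-0.5, 0.6, 0.7]
gripper_width: 0.704
```

```bash
cat > s.py <<'E'
from h import *
o=get_obs();q=o['tool_rot'];M=R.from_quat([q[1],q[2],q[3],q[0]]).as_matrix()
print('t',round(o['t'],2),'pos',o['eef_pos'].round(4),'yaw',np.degrees(np.arctan2(M[1,0],M[0,0])).round(2),'z',M[:,2].round(4),'q7',o['q'][6].round(3),'F',o['contact_force'].round(1),'T',o['torque'].round(3),'w',round(o['gripper_width']*85.4,1),'j7t',o['joint_torque'][6].round(3))
d=M.T@(np.array([.5685,-.027,.184])-o['eef_pos'])*1000;print('d tool',d.round(1))
E
python3 s.py; python3 - <<'E'
from h import *
o,im,d=snap('wrist','w2')
m=np.ones(d.shape,bool);P,u,v=pts('wrist',o,d,m)
def pca(Q):
    c=Q.mean(0);w,V=np.linalg.eigh(np.cov((Q-c).T));a=V[:,-1];s=(Q-c)@V
    return c.round(4),np.degrees(np.arctan2(a[1],a[0])).round(2),s.min(0).round(4),s.max(0).round(4)
s=(P[:,2]>.205)&(P[:,2]<.225)&(np.hypot(P[:,0]-.5685,P[:,1]+.027)<.035); print(s.sum(),pca(P[s][:,:2]),np.median(P[s][:,2]))
E
```

```text
t 4.3 pos [ 0.5599 -0.0525  0.3051] yaw 70.0 z [ 0.0023 -0.0172 -0.9999] q7 -0.521 F [-0.5  0.6  0.7] T [ 0.047 -0.031  0.032] w 60.1 j7t -0.015
d tool [ 28.7  -1.6 120.7]
763 (array([ 0.5677, -0.0249]), np.float64(70.95), array([-0.005 , -0.0242]), array([0.0051, 0.0219])) 0.21712768192605492
```

View pics/w2.png

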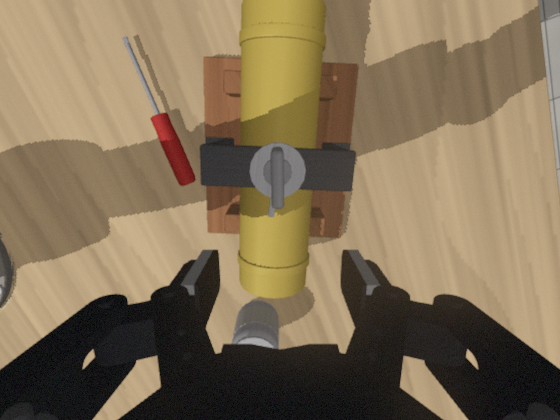

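The wing at (277,175) is aligned with the fingers. I'll centre over it and come down partway.

{"method": "apply_moves", "body": {
  "increments": [50,15,-1,0,-0.8,50,16,-1,10,0,50,0,0,25,0,50,0,0,20,0,50,0,0,0,0]
}}

```text
t: 4.97
eef_pos: [0.5708, -0.0177, 0.2494]
tool_rot: [0.008, 0.814, 0.581, -0.002]
contact_force: [0.1, -0.8, 0.2]
gripper_width: 0.584
```

```bash
python3 s.py
```

```text
t 4.97 pos [ 0.5708 -0.0177  0.2494] yaw 71.0 z [ 0.0067 -0.0158 -0.9999] q7 -0.606 F [ 0.1 -0.8  0.2] T [ 0.012  0.059 -0.015] w 49.9 j7t -0.054
d tool [-8.7  0.1 65.5]
```

{"method": "apply_moves", "body": {
  "increments": [50,-6,0,5,0,50,-1,0,25,0,50,0,0,22,0,50,0,0,10,0,50,0,0,0,0]
}}

```text
t: 5.6
eef_pos: [0.5715, -0.0251, 0.1891]
tool_rot: [0.01, 0.814, 0.581, 0.001]
contact_force: [0.0, -1.0, -0.2]
gripper_width: 0.584
```

```bash
python3 s.py; python3 - <<'E'
from h import *
o,im,d=snap('wrist','w3')
E
```

```text
t 5.6 pos [ 0.5715 -0.0251  0.1891] yaw 71.01 z [ 0.013  -0.0161 -0.9998] q7 -0.634 F [ 0.  -1.  -0.2] T [ 0.058  0.022 -0.046] w 49.9 j7t -0.04
d tool [-2.7 -2.3  5.1]
```

View pics/w3.png

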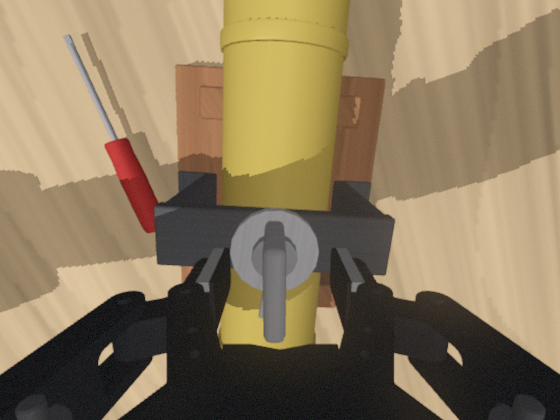

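The wing (column 274) lies between the fingers, whose midline is about column 279. I'll shift slightly and close.

{"method": "apply_moves", "body": {
  "increments": [50,-2.5,-2.3,4,0,30,0,0,1,0,20,0,0,0,0,12,0,0,0,0,12,0,0,0,0],
  "squeeze": 30
}}

```text
t: 6.28
eef_pos: [0.569, -0.0265, 0.1864]
tool_rot: [0.011, 0.814, 0.581, 0.002]
contact_force: [-1.3, 0.9, -0.4]
gripper_width: 0.141
```

```bash
python3 s.py
```

```text
t 6.28 pos [ 0.569  -0.0265  0.1864] yaw 71.01 z [ 0.0155 -0.0164 -0.9997] q7 -0.634 F [-1.3  0.9 -0.4] T [-0.009  0.178 -0.001] w 12.0 j7t 0.002
d tool [-0.6 -0.4  2.4]
```

{"method": "apply_moves", "body": {
  "increments": [4,0,0,0,0,0,0,0,0,0,0,0,0,0,0],
  "squeeze": 30
}}

```text
t: 6.65
eef_pos: [0.5683, -0.0263, 0.1864]
tool_rot: [0.011, 0.814, 0.581, 0.001]
contact_force: [-2.2, 0.2, 1.6]
gripper_width: 0.115
```

```bash
python3 s.py;python3 s.py
```

```text
t 6.65 pos [ 0.5683 -0.0263  0.1864] yaw 70.99 z [ 0.0136 -0.0162 -0.9998] q7 -0.634 F [-2.2  0.2  1.6] T [ 0.24   0.917 -0.017] w 9.8 j7t 0.017
d tool [-0.5  0.4  2.4]
t 6.65 pos [ 0.5683 -0.0263  0.1864] yaw 70.99 z [ 0.0136 -0.0162 -0.9998] q7 -0.634 F [-2.2  0.2  1.6] T [ 0.24   0.917 -0.017] w 9.8 j7t 0.017
d tool [-0.5  0.4  2.4]
```

{"method": "apply_moves", "body": {
  "increments": [0,0,0,0,2,0,0,0,0,2]
}}

```text
t: 6.9
eef_pos: [0.5684, -0.0264, 0.1864]
tool_rot: [0.01, 0.835, 0.55, 0.001]
contact_force: [-1.8, 0.9, 2.3]
gripper_width: 0.112
```

```bash
python3 s.py;python3 s.py
```

```text
t 6.9 pos [ 0.5684 -0.0264  0.1864] yaw 66.75 z [ 0.0137 -0.0161 -0.9998] q7 -0.701 F [-1.8  0.9  2.3] T [0.243 0.943 0.035] w 9.6 j7t 0.325
d tool [-0.5  0.3  2.4]
t 6.9 pos [ 0.5684 -0.0264  0.1864] yaw 66.75 z [ 0.0137 -0.0161 -0.9998] q7 -0.701 F [-1.8  0.9  2.3] T [0.243 0.943 0.035] w 9.6 j7t 0.325
d tool [-0.5  0.3  2.4]
```

{"method": "apply_moves", "body": {
  "increments": [0,0,0,0,4,0,0,0,0,4,0,0,0,0,4,0,0,0,0,4,0,0,0,0,4,0,0,0,0,0]
}}

```text
t: 7.65
eef_pos: [0.5689, -0.0268, 0.1864]
tool_rot: [0.011, 0.922, 0.388, 0.003]
contact_force: [-1.4, -0.2, 1.6]
gripper_width: 0.118
```

```bash
python3 s.py;python3 -c "
from h import *
o,im,d=snap('wrist','w4')"
```

```text
t 7.65 pos [ 0.5689 -0.0268  0.1864] yaw 45.68 z [ 0.0144 -0.017  -0.9998] q7 -1.038 F [-1.4 -0.2  1.6] T [0.256 1.021 0.059] w 10.1 j7t -0.399
d tool [-0.4 -0.3  2.4]
```

View pics/w4.png

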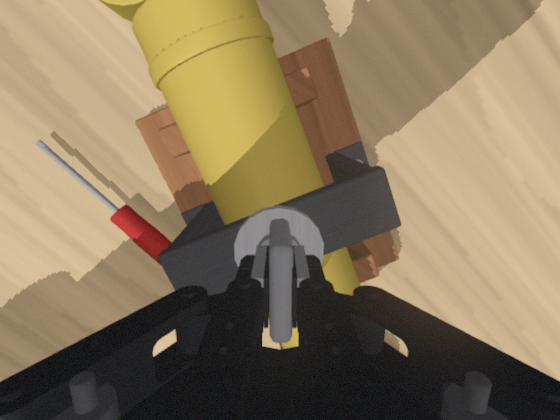

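The wing turns with the fingers: about 25° so far and torque still low. From here I go in small steps with a torque check after each.

{"method": "apply_moves", "body": {
  "increments": [0,0,0,0,2,0,0,0,0,2]
}}

```text
t: 7.95
eef_pos: [0.569, -0.0269, 0.1864]
tool_rot: [0.01, 0.935, 0.355, 0.004]
contact_force: [-1.1, 0.2, 2.6]
gripper_width: 0.117
```

```bash
python3 s.py
```

```text
t 7.95 pos [ 0.569  -0.0269  0.1864] yaw 41.55 z [ 0.0144 -0.0169 -0.9998] q7 -1.104 F [-1.1  0.2  2.6] T [0.257 1.024 0.138] w 10.0 j7t 0.259
d tool [-0.4 -0.3  2.4]
```

{"method": "apply_moves", "body": {
  "increments": [0,0,0,0,2,0,0,0,0,2]
}}

```text
t: 8.2
eef_pos: [0.569, -0.027, 0.1864]
tool_rot: [0.01, 0.948, 0.32, 0.004]
contact_force: [-0.9, -1.0, 1.7]
gripper_width: 0.112
```

```bash
python3 s.py
```

```text
t 8.2 pos [ 0.569  -0.027   0.1864] yaw 37.27 z [ 0.0146 -0.017  -0.9997] q7 -1.172 F [-0.9 -1.   1.7] T [0.298 0.96  0.153] w 9.5 j7t 0.251
d tool [-0.4 -0.4  2.4]
```

{"method": "apply_moves", "body": {
  "increments": [0,0,0,0,1.8,0,0,0,0,1.8]
}}

```text
t: 8.45
eef_pos: [0.5691, -0.0271, 0.1864]
tool_rot: [0.01, 0.958, 0.287, 0.005]
contact_force: [-0.1, -0.2, 1.0]
gripper_width: 0.108
```

```bash
python3 s.py
```

```text
t 8.45 pos [ 0.5691 -0.0271  0.1864] yaw 33.4 z [ 0.0146 -0.017  -0.9997] q7 -1.234 F [-0.1 -0.2  1. ] T [0.219 1.008 0.101] w 9.3 j7t 0.213
d tool [-0.4 -0.5  2.4]
```

{"method": "apply_moves", "body": {
  "increments": [0,0,0,0,1.8,0,0,0,0,1.8]
}}

```text
t: 8.7
eef_pos: [0.5692, -0.0272, 0.1864]
tool_rot: [0.01, 0.967, 0.255, 0.005]
contact_force: [-1.0, -1.1, 2.1]
gripper_width: 0.113
```

```bash
python3 s.py
```

```text
t 8.7 pos [ 0.5692 -0.0272  0.1864] yaw 29.54 z [ 0.0147 -0.0172 -0.9997] q7 -1.296 F [-1.  -1.1  2.1] T [0.273 0.986 0.078] w 9.6 j7t 0.214
d tool [-0.5 -0.6  2.4]
```

{"method": "apply_moves", "body": {
  "increments": [0,0,0,0,1.8,0,0,0,0,1.8]
}}

```text
t: 8.95
eef_pos: [0.5694, -0.0273, 0.1864]
tool_rot: [0.01, 0.975, 0.223, 0.006]
contact_force: [-0.6, -1.5, 1.2]
gripper_width: 0.116
```

```bash
python3 s.py
```

```text
t 8.95 pos [ 0.5694 -0.0273  0.1864] yaw 25.73 z [ 0.0153 -0.0173 -0.9997] q7 -1.357 F [-0.6 -1.5  1.2] T [0.167 0.904 0.493] w 9.9 j7t -0.158
d tool [-0.7 -0.7  2.4]
```

Torque jumped to 0.49 N m. I'll hold still for a row and confirm.

{"method": "apply_moves", "body": {
  "increments": [0,0,0,0,0]
}}

```text
t: 9.07
eef_pos: [0.5694, -0.0272, 0.1864]
tool_rot: [0.01, 0.975, 0.223, 0.006]
contact_force: [0.2, -0.5, 1.3]
gripper_width: 0.118
```

```bash
python3 s.py; python3 -c "
from h import *
o,im,d=snap('wrist','w5')"; python3 s.py
```

```text
t 9.07 pos [ 0.5694 -0.0272  0.1864] yaw 25.73 z [ 0.0153 -0.0176 -0.9997] q7 -1.357 F [ 0.2 -0.5  1.3] T [0.226 0.857 0.481] w 10.1 j7t -0.617
d tool [-0.7 -0.6  2.4]
t 9.12 pos [ 0.5694 -0.0273  0.1864] yaw 25.75 z [ 0.0153 -0.0176 -0.9997] q7 -1.357 F [-0.3 -0.1  1.5] T [0.143 0.867 0.462] w 9.5 j7t -0.516
d tool [-0.7 -0.7  2.4]
```

View pics/w5.png

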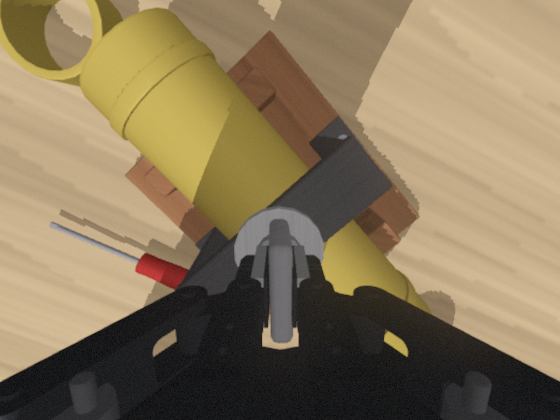

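It holds at about 0.47 N m, firmly bottomed. Tool yaw here is 25.75°, so I back off to about 115.7°.

{"method": "apply_moves", "body": {
  "increments": [0,0,0,0,-4,0,0,0,0,-8,0,0,0,0,-8,0,0,0,0,-8,0,0,0,0,-8,0,0,0,0,-8,0,0,0,0,-8,0,0,0,0,-8,0,0,0,0,-8,0,0,0,0,-8,0,0,0,0,-4,0,0,0,0,0]
}}

```text
t: 10.62
eef_pos: [0.567, -0.0262, 0.1864]
tool_rot: [0.008, 0.589, 0.808, -0.002]
contact_force: [-1.0, 0.1, 2.5]
gripper_width: 0.108
```

```bash
python3 s.py
```

```text
t 10.62 pos [ 0.567  -0.0262  0.1864] yaw 107.79 z [ 0.0114 -0.0127 -0.9999] q7 -0.047 F [-1.   0.1  2.5] T [ 0.236  0.637 -0.   ] w 9.2 j7t 0.333
d tool [-1.2  1.1  2.4]
```

{"method": "apply_moves", "body": {
  "increments": [0,0,0,0,-4,0,0,0,0,-3.5,0,0,0,0,0]
}}

```text
t: 11.0
eef_pos: [0.5668, -0.0263, 0.1864]
tool_rot: [0.008, 0.536, 0.844, -0.002]
contact_force: [-1.8, 0.3, 1.2]
gripper_width: 0.109
```

```bash
python3 s.py
```

```text
t 11.0 pos [ 0.5668 -0.0263  0.1864] yaw 115.11 z [ 0.0113 -0.0126 -0.9999] q7 0.069 F [-1.8  0.3  1.2] T [ 0.205  0.588 -0.018] w 9.3 j7t 0.288
d tool [-1.3  1.2  2.4]
```

The screw is backed off 89.4°. Now I release, rise and check.

{"method": "apply_moves", "body": {
  "increments": [14,0,0,0,0,30,0,0,0,0,40,0,0,0,0,45,0,0,0,0,45,0,0,-15,0,45,0,0,-30,0,45,0,0,-40,0,45,-20,0,-40,0,45,-30,0,-20,0,45,-20,0,0,0,45,0,0,0,0]
}}

```text
t: 12.38
eef_pos: [0.5964, -0.0877, 0.3424]
tool_rot: [0.011, 0.537, 0.844, -0.0]
contact_force: [-0.4, 0.8, 0.3]
gripper_width: 0.53
```

```bash
python3 s.py; python3 - <<'E'
from h import *
o,im,d=snap('wrist','w6')
m=np.ones(d.shape,bool);P,u,v=pts('wrist',o,d,m)
def pca(Q):
    c=Q.mean(0);w,V=np.linalg.eigh(np.cov((Q-c).T));a=V[:,-1];s=(Q-c)@V
    return c.round(4),np.degrees(np.arctan2(a[1],a[0])).round(2),s.min(0).round(4),s.max(0).round(4)
s=(P[:,2]>.208)&(P[:,2]<.225)&(np.hypot(P[:,0]-.5685,P[:,1]+.027)<.035); c=pca(P[s][:,:2]);print(s.sum(),c)
A=np.array([.568,-.0265])
r=np.hypot(*(P[:,:2]-A).T);a=np.degrees(np.arctan2(*(P[:,:2]-A).T[::-1]))
s=(P[:,2]>.158)&(P[:,2]<.170)&(r>.029)&(r<.045);print('pointer',s.sum(),np.c_[a[s],r[s],P[s][:,2]].round(3)[::3], np.median(a[s]))
cu,cv=proj('wrist',o,[.568,-.0265,.17]).astype(int)
y,x=max(cv-70,0),max(cu-70,0);cv2.imwrite('pics/w6c.png',cv2.resize(im[y:y+140,x:x+140],None,fx=4,fy=4,interpolation=2))
E
```

```text
t 12.38 pos [ 0.5964 -0.0877  0.3424] yaw 115.05 z [ 0.0181 -0.0118 -0.9998] q7 0.272 F [-0.4  0.8  0.3] T [0.01  0.034 0.05 ] w 45.2 j7t 0.142
d tool [ 69.7  -1.4 157.2]
650 (array([ 0.5669, -0.026 ]), np.float64(114.95), array([-0.0048, -0.0231]), array([0.0048, 0.0221]))
pointer 99 [[-1.56600e+02  3.80000e-02  1.67000e-01]
 [-1.56742e+02  3.50000e-02  1.67000e-01]
 [-1.56933e+02  3.20000e-02  1.69000e-01]
 [-1.57133e+02  2.90000e-02  1.69000e-01]
 [-1.55148e+02  4.20000e-02  1.68000e-01]
 [-1.55172e+02  3.90000e-02  1.68000e-01]
 [-1.55185e+02  3.60000e-02  1.68000e-01]
 [-1.55195e+02  3.30000e-02  1.67000e-01]
 [-1.55231e+02  3.00000e-02  1.68000e-01]
 [-1.53868e+02  4.30000e-02  1.68000e-01]
 [-1.53785e+02  4.00000e-02  1.68000e-01]
 [-1.53681e+02  3.70000e-02  1.67000e-01]
 [-1.53588e+02  3.40000e-02  1.68000e-01]
 [-1.53467e+02  3.10000e-02  1.69000e-01]
 [-1.52637e+02  4.40000e-02  1.67000e-01]
 [-1.52478e+02  4.10000e-02  1.68000e-01]
 [-1.52295e+02  3.80000e-02  1.68000e-01]
 [-1.52070e+02  3.50000e-02  1.68000e-01]
 [-1.51800e+02  3.20000e-02  1.68000e-01]
 [-1.51491e+02  2.90000e-02  1.69000e-01]
 [-1.51255e+02  4.20000e-02  1.69000e-01]
 [-1.50976e+02  3.90000e-02  1.69000e-01]
 [-1.50650e+02  3.60000e-02  1.69000e-01]
 [-1.50244e+02  3.30000e-02  1.68000e-01]
 [-1.49768e+02  3.10000e-02  1.68000e-01]
 [-1.50076e+02  4.30000e-02  1.69000e-01]
 [-1.49703e+02  4.10000e-02  1.68000e-01]
 [-1.49281e+02  3.80000e-02  1.68000e-01]
 [-1.48799e+02  3.40000e-02  1.69000e-01]
 [-1.48183e+02  3.20000e-02  1.67000e-01]
 [-1.48933e+02  4.50000e-02  1.68000e-01]
 [-1.48490e+02  4.20000e-02  1.67000e-01]
 [-1.47994e+02  3.90000e-02  1.68000e-01]] -152.21782566823904
```

View pics/w6c.png

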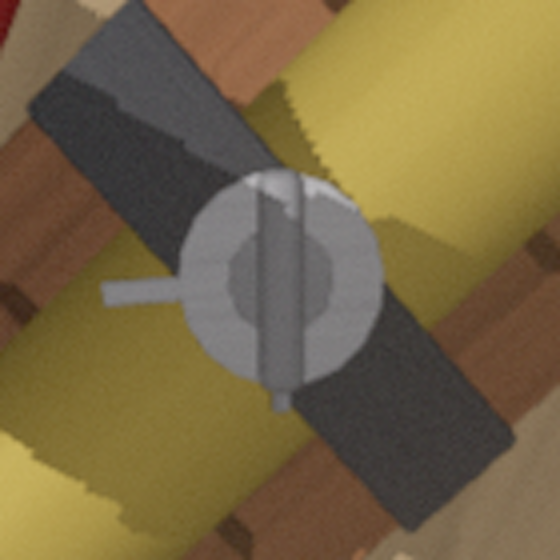

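View pics/w6.png

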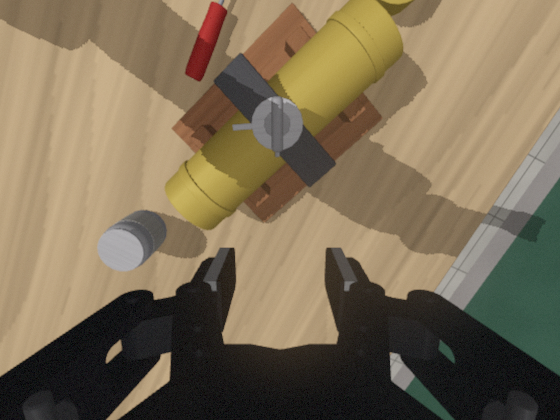

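The wing stays at 114.95° after release. The pointer was left behind at about −152°, some 87–89° clockwise of the nose. I'll take a quick look at the surroundings, then hand in.

```bash
python3 - <<'E'
from h import *
a=cv2.imread('pics/top0.png');o,b,d=snap('top','top1')
o,im,d=snap('top','top2')
for t in ['tin','offcut','driver']:
    for k in outline_of('top',t)[:2]: print(t,round(k['p'],2),np.round(k['extent'],1))
cv2.imwrite('pics/t2.png',np.hstack([a[120:300,200:440],b[120:300,200:440]]))
print(hand_in())
E
```

```text
offcut 0.89 [238.6 187.4  34.2  33.9]
offcut 0.31 [317.6 208.4 114.3  94.7]
driver 0.75 [282.6 251.7  73.1  11.9]
the job is handed in; nothing more can be done
None
```

View pics/t2.png

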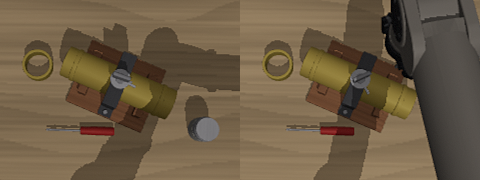

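I tightened the thumbscrew until it bottomed, backed it off about a quarter turn, let go and handed the job in at about 12.5 s.

- **Tightening:** The screw bottomed after about 45° clockwise (0.79 rad). Torque on the tool rose from about 0.1 to 0.49 N m and held at about 0.47 N m, well below the 1.0 N m that counts as forced.
- **Backing off:** I turned it back 89.4° by the tool angle, opened the fingers and lifted clear.
- **Check of the angle:** After release, the wing stayed at 115.0°, where I had left it. The wrist camera puts the nose about 87° from the pointer, slightly less than the 89.4° from the tool. That is about what a 1 mm error in locating the screw axis would cause.
- **Surroundings:** The offcut and the driver look unmoved in the top view. The arm hid the tin in that picture and the network did not report it. It was still standing in the wrist view after release, though I did not measure its position. The contact force stayed within about 3 N in every reading I took.

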